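# Pin the flask shaker's arm, then hold a round flask down in its sprung ring

### The arm

A 6-joint arm with a two-finger parallel gripper is mounted at the origin on the work surface. World frame = base frame: x ahead of the robot, y to its left, z up, the work surface at z = 0. Lengths are in mm, angles in rad, forces in N, time in s.
With the tool pointing down it reaches from about 250 to 800 mm from the base axis. Payload 3.9 kg.
Tool frame: the origin (TCP) lies on the centre line of the jaws, within the pads' length; the fingertips stand 8 mm ahead of it and the grasp point (between the pads) lies 11 mm behind it; x points along the fingers, y is the direction in which the jaws open and shut, and the axes are right-handed (so a half turn about x gives the same grasp; the last joint's range is limited). The gripper opens to 85 mm and grips with 20 to 120 N. Pads are 22 mm wide; open, the fingers measure 114 mm over their backs; the gripper's body (76 mm by 85 mm) begins 54 mm behind the grasp point. The pads swing forward as they close: fully open they stand 13 mm farther back than shut.
Start: joints at [-1.21, 0.26, -0.138, 1.173, 0, 1.571], TCP at [185.332, -491.19, 239.304] pointing down, gripper open.
Joint ranges: [-2.78, 2.78], [-0.83, 1.72], [-1.28, 1.37], [-1.9, 2.12], [-1.57, 1.48], [-3.14, 3.14]. Speed limits (rad/s): [2.57, 2.57, 3.14, 3.14, 3.14, 3.14].

### API

Orientations are given as a 3x3 rotation matrix whose columns are the frame's x, y, z axes.
In Python, from workcell import observe, grab_frame, hand_in gives the robot as it stands.
- The arm moves only by the tool play_rows, never from a script. Its argument "increments" is one flat list of numbers, 7 for each row, row after row: the opening, from 0 (shut) to 1 (fully open), then the shift along the world's x, y, z in units of 60 mm (1.0 is 60 mm), then the turn, a rotation vector about the world's x, y, z in units of 8 degrees (1.0 is 8 degrees). In form: [grip, x, y, z, wx, wy, wz, grip, x, y, z, wx, wy, wz, ...]. A call has 1 to 20 rows; each row is the pose to reach, as a shift and turn from the pose measured when the call began; what a row does not reach only later rows make up. A row lasts 1/8 s, in which the tool goes at most 62.5 mm and 10.7 degrees, less where a joint would pass 70% of its speed; a pose out of reach is approached as far as the arm can. A call with a gripper value outside its range is refused whole. The fingers move at their own pace and stop on an object; "grip_force" is the grip in N (left out, the last holds). Time passes only in rows, so rows that repeat a pose let the fingers close. It gives the time, the measured TCP pose, the force and the opening at its end, in the units of the state.
- observe(): the state, without advancing time (a new reading comes with each control period).
- grab_frame(name): name is "side" or "top"; returns a dict with "color" (384x512x3 uint8, blue, green, red), "vfov" (degrees; the focal length in pixels is half the picture's height over the tangent of half this angle, whatever the lens; pixels are square), "cx", "cy" (the principal point, pixels), "camera_from_world" (4x4, takes a point from world to camera coordinates). Camera axes: x right, y down, z forward; pixel columns grow to the right and rows downward; lengths in mm; the calibration is good to about 2 mm. A picture is of the moment at which its call begins. There is no depth.
- hand_in(): hands the job in, once; it reports no verdict.
The state is a dict: "time": time; "joints": joint angles; "dq": joint speeds; "effort": joint torques, N m; "eef_pos": TCP position; "ee_rot": TCP orientation; "force": force on the tool from outside, world axes, zero at the start; "torque": the same for the moment, N m; "opening": finger opening in mm.
Only numpy, scipy, OpenCV 4.12 (cv2) and the standard library are available. Lean on these libraries where they do the work, as an engineer would, in place of code of your own. Each camera call takes 0.05 s, during which the arm holds its last target.

### The job

On the geology bench, first make the shaker's arm safe: push the headed hinge pin that stands proud of the clevis all the way home. Then take the stoppered round-bottomed flask out of its cork ring, set it upright in the shaker's sprung steel ring, press it down until the springs are close to the bottom of their travel and keep it pressed: finish while still holding it down, pushing on the flask and not on the ring. Leave the conical flask, the two boxed specimens and the drill core where they are.

Things in the scene. Friction and masses are not known exactly. Their poses are not given: they have to be found in the camera images.
- shaker: flask shaker, fixed, on the left or right of the bench, turned up to 30 degrees. On a grey base plate 130 x 305 mm stand in a row along its y axis: the sprung ring (y = -85 mm), an arm, a steel fork with the hinge pin (y = +30 mm, fork top 66 mm above the bench) and a white housing with a black dial (y = +75 to +165 mm, 74 mm high). Origin on the bench; x across the plate, z up
- pin_head (a point): centre of the flat top of the steel hinge pin's head. Pin upright: shank 8 mm in diameter, head 20 mm in diameter, 8 mm thick. Its tip starts in the aligned holes with the head 17 to 25 mm above the fork; it slides straight down with about 5 N of friction and stays where left. When home, the head rests on the fork and its top is 74 mm above the bench
- pin (a joint): how far the pin has been pushed in, m: 0 = fully proud, 0.025 = home, head on the fork (a hard stop)
- cradle_top (a point): centre of the upper face of the sprung steel ring, moving with it: 80 mm outside, 48 mm opening, 14 mm thick, level, top 88.5 mm above the bench when free. It moves only straight down on three springs: 18 mm to a hard stop, about 4 N to start it, rising 0.65 N per mm to about 16 N at the stop; springs back when let go. z up
- cradle (a joint): how far the ring is pressed down, m: 0 = up, 0.018 = at the stop
- flask_neck (a point): mid-neck of the loose round-bottomed glass flask (0.13 to 0.21 kg), the place to grip, 86 mm above its lowest point, on the axis; z up along the neck. Flask 121 mm high: bulb 64 mm in diameter, neck 22 mm in diameter from 64 to 101 mm up, a 28 mm lip at 101 to 105 mm, a dark stopper 26 mm in diameter up to 121 mm
- flask_bulb (a point): centre of the flask's bulb (32 mm above its lowest point, 54 mm below the neck point). Seated in the sprung ring it lies about 21 mm above the ring's upper face, on the ring's axis
- cork_ring: cork ring, fixed on the tray, in which the flask stands at first: 74 mm outside, 44 mm opening, 20 mm high. Origin at the centre of its underside
- tray: shallow grey tray fixed on the bench, 270 x 260 mm, floor 4 mm, rim 12 mm high, on the other side of the bench from the shaker; it carries the cork ring, the conical flask and one specimen box. Origin under its centre
- conical_mid (a point): a bystander: stoppered conical flat-bottomed flask, 68 mm wide at the foot, 107 mm high; point at half height
- specimen_a_mid (a point): a bystander on the tray: white open card box 66 x 66 mm with a rock, 50 mm high in all; point 20 mm up at its centre
- specimen_b_mid (a point): a bystander: the same kind of box with a rock, on the robot's side of the shaker; point 20 mm up at its centre
- core_center (a point): a bystander: stone drill core standing upright beyond the shaker, 40 mm in diameter, 70 mm high; its centre
Things that resemble listed ones, but are neither listed nor needed, are in the scene too. Leave any pink or yellow look-alike of the part that bears flask_neck alone.

How it is judged (in metres and radians):
On the way, in this order (a step that is already met when the one before it is completed fails the run):
1. the hinge pin is pushed home (value of joint pin above 0.0225 m), for 0.2 s.
2. the flask sits upright in the sprung ring (horizontal distance between flask_bulb and cradle_top below 0.005 m and z of flask_bulb in the frame of cradle_top between 0.015 and 0.026 m and angle between flask_neck's own z axis and vertical below 0.25 rad), for 0.1 s.
3. the flask is pressed down, the ring at least 14 mm down (all of step 2 and value of joint cradle above 0.014 m), for 0.3 s.
At the end, for the whole second after the job is handed in: Pin home within 2.5 mm; flask still in the sprung ring, on its axis within 5 mm, bulb centre 15 to 26 mm above its face, upright within 14 degrees; ring at least 14 of 18 mm down, over 8 N between flask and ring; robot pushing or holding the flask (over 4 N) and not touching the ring (all of step 3 and value of joint pin above 0.0225 m and linear speed of flask below 0.02 m/s and contact force between any of the fingers, the arm and flask above 4 N and contact force between each of the fingers, the arm and cradle below 1 N and contact force between flask and cradle above 8 N); the arm keeps its last pose, push and grip.
It fails at once if the flask is put in the ring before the pin is home (distance between flask_bulb and cradle_top below 0.027 m and value of joint pin below 0.0225 m).
It fails at once if the conical flask, a boxed specimen or the drill core is moved more than 30 mm (distance of any of specimen_a_mid, specimen_b_mid, conical_mid, core_center from where it was at the start of the episode above 0.03 m).
It also fails if it takes over 51 s, if anything falls off the work surface, if the arm or the gripper's body presses on something with over 40 N, if the wrist force passes 120 N, or if a joint passes its speed limit or range.

## Working session

There is one attempt and no reset: what is moved stays moved. The work goes in short steps, Python scripts to look and compute and a tool call to move; the robot and the scene stay as the last step left them, time stands still between calls to the robot, and variables do not carry over. Pictures are saved under pics/ and viewed, and the job is handed in when it is done.

Besides the shell and the picture viewer there is one more tool, called by a JSON object that holds its "fn" and its "kwargs". play_rows: Moves the arm, as the interface text tells. Its arguments: {"type":"object","properties":{"increments":{"type":"array"},"grip_force":{"type":"number"}},"required":["increments"]}

```bash
mkdir -p pics; ls; cat > h.py <<'E'
import numpy as np, cv2, json
from workcell import observe, grab_frame, hand_in
def cam(f):
    h=f["color"].shape[0]; fl=h/2/np.tan(np.radians(f["vfov"])/2)
    return fl,f["cx"],f["cy"],np.array(f["camera_from_world"])
def proj(f,p):
    fl,cx,cy,T=cam(f); q=T[:3,:3]@np.array(p,float)+T[:3,3]
    return np.array([fl*q[0]/q[2]+cx, fl*q[1]/q[2]+cy])
def ray(f,uv):
    fl,cx,cy,T=cam(f); d=np.array([(uv[0]-cx)/fl,(uv[1]-cy)/fl,1.]); R=T[:3,:3]
    return -R.T@T[:3,3], R.T@d
def atz(f,uv,z):
    o,d=ray(f,uv); return o+d*(z-o[2])/d[2]
def tri(f1,u1,f2,u2):
    o1,d1=ray(f1,u1);o2,d2=ray(f2,u2)
    s=np.linalg.lstsq(np.c_[d1,-d2],o2-o1,rcond=None)[0]
    a=o1+d1*s[0];b=o2+d2*s[1]; return (a+b)/2,np.linalg.norm(a-b)
def save(n,im,s=1.5):
    cv2.imwrite("pics/"+n,cv2.resize(im,None,fx=s,fy=s,interpolation=cv2.INTER_CUBIC))
def dump(n,f):
    np.save("pics/"+n+".npy",f,allow_pickle=True)
def load(n): return np.load("pics/"+n+".npy",allow_pickle=True).item()
E
python3 - <<'E'
from h import *
for n in("side","top"):
    f=grab_frame(n); dump(n+"0",f); save(n+"0.png",f["color"]); print(n,f["vfov"],f["cx"],f["cy"],np.round(f["camera_from_world"],3).tolist())
o=observe(); print(o)
E
```

```text
pics
side 54.13701432193257 256.9628138775486 191.1514224786353 [[-0.998, -0.066, -0.009, 527.722], [-0.047, 0.794, -0.606, 60.413], [0.047, -0.604, -0.796, 781.81], [0.0, 0.0, 0.0, 1.0]]
top 47.05006991517565 253.59899917885932 187.56756498936406 [[-0.024, -1.0, 0.004, 24.264], [-0.995, 0.023, -0.099, 535.501], [0.099, -0.007, -0.995, 998.122], [0.0, 0.0, 0.0, 1.0]]
{'time': 0.1, 'joints': array([-1.21001854e+00,  2.60621784e-01, -1.39243255e-01,  1.17270858e+00,
        5.82012382e-06,  1.57078150e+00]), 'dq': array([-0.00031573, -0.00225667,  0.00192788, -0.00027216, -0.00224893,
        0.00212248]), 'effort': array([ 5.93536643e-04, -4.06508803e+01,  2.54527617e+01,  1.01250963e-02,
        6.47351271e-05,  1.43907307e-06]), 'eef_pos': array([ 185.11484457, -490.63681646,  238.5451102 ]), 'ee_rot': array([[-6.21941837e-04,  3.53015368e-01, -9.35617317e-01],
       [ 1.66492779e-03, -9.35615835e-01, -3.53015916e-01],
       [-9.99998421e-01, -1.77729064e-03, -5.84646403e-06]]), 'force': array([-0.08868893,  0.4446342 ,  0.37119732]), 'torque': array([ 0.01312732,  0.02102332, -0.04515088]), 'opening': 85.10541118432236}
```

View pics/side0.png

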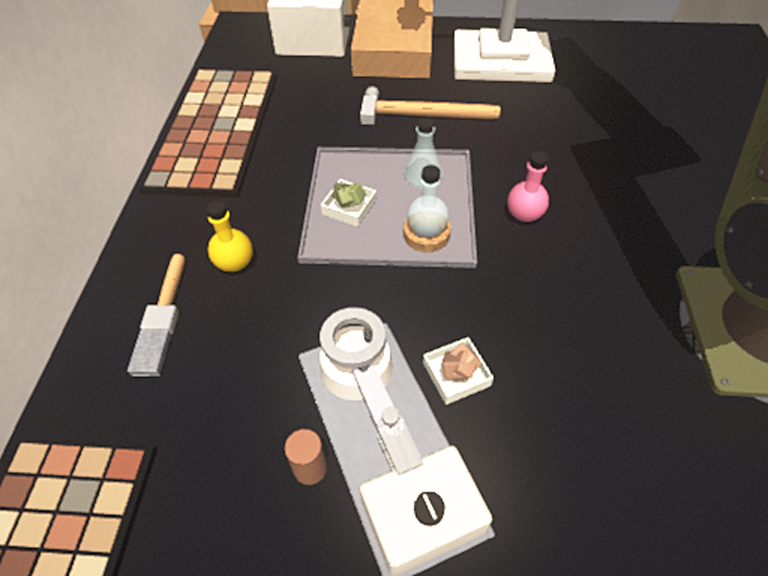

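View pics/top0.png

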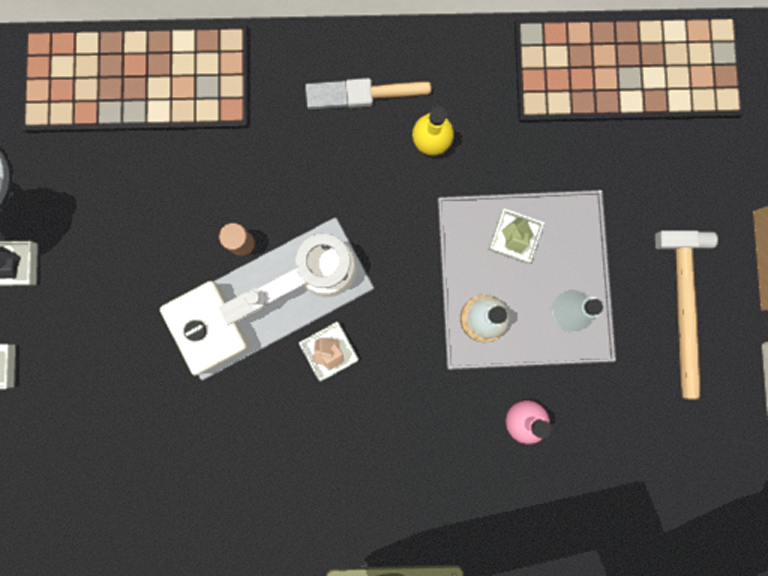

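The side view shows the clear round flask in the cork ring at about (428,215), and the top view has it at (487,315) (1.5x pixels). The shaker is on the left, with the ring at (354,338) side and (325,263) top, and the pin head at (390,415) side and (250,297) top.

There are four candidates for the flask:
- **Clear round flask** in the cork ring, top (487,315): it fits, being clear glass, round and standing in cork.
- **Conical flask**, top (575,310): a bystander.
- **Pink flask**, top (528,422): a look-alike.
- **Yellow flask**, top (433,134): a look-alike.

I'll confirm with enlarged crops.

```bash
python3 - <<'E'
from h import *
s=load("side0")["color"];t=load("top0")["color"]
def c(im,x,y,w,h,k):return cv2.resize(im[y:y+h,x:x+w],None,fx=k,fy=k,interpolation=cv2.INTER_CUBIC)
# side flask x 250-330,y 75-175 ; top flask 295-355 x 180-240
a=c(s,250,75,80,100,5);b=c(t,290,175,66,83,6)
h=500
cv2.imwrite("pics/cropf.png",np.hstack([a[:h],cv2.resize(b,(396,h))]))
a=c(s,200,195,100,130,4);b=c(t,130,145,130,104,4)
a=a[:520];b=cv2.copyMakeBorder(b,0,520-416,0,0,cv2.BORDER_CONSTANT)
cv2.imwrite("pics/crops.png",np.hstack([a,b])[:, :]); print(a.shape,b.shape)
E
```

```text
(520, 400, 3) (520, 520, 3)
```

View pics/cropf.png

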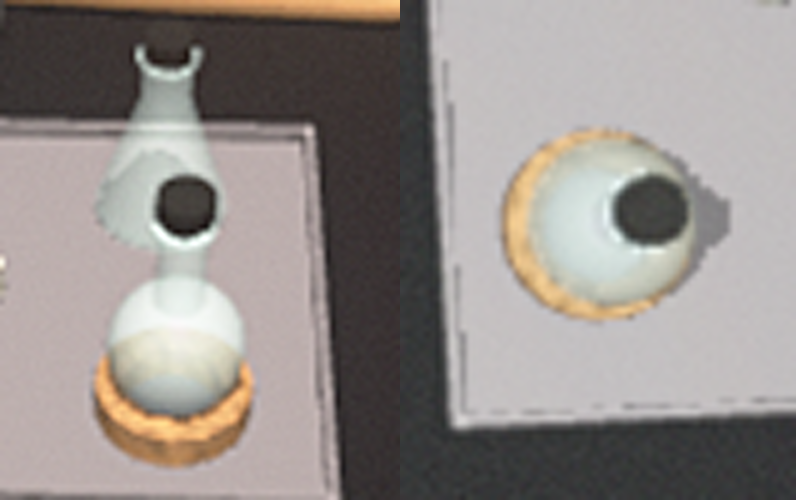

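```bash
python3 -c "
import cv2;a=cv2.imread('pics/crops.png');print(a.shape);cv2.imwrite('pics/crops2.png',cv2.resize(a,(800,int(a.shape[0]*800/a.shape[1]))))"
```

```text
(520, 920, 3)
```

View pics/crops2.png

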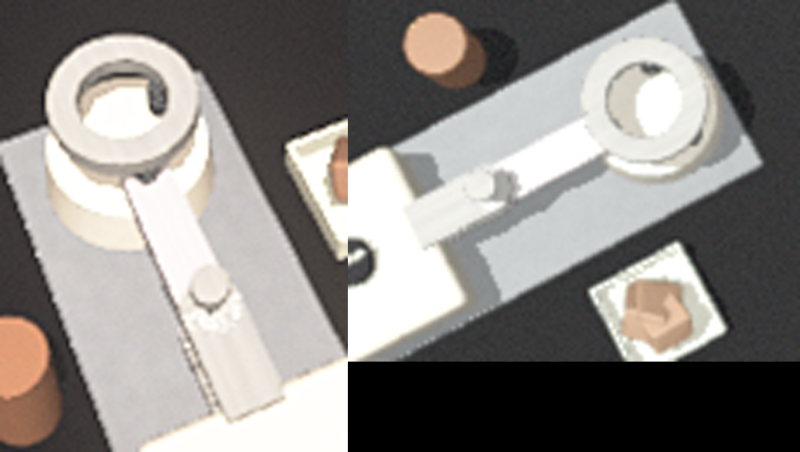

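```bash
cat > ov.py <<'E'
from h import *
def circ(f,c,r,n=60,ax=None):
    a=np.linspace(0,2*np.pi,n); return np.array([proj(f,[c[0]+r*np.cos(t),c[1]+r*np.sin(t),c[2]]) for t in a])
def sph(f,c,r):
    o=ray(f,(0,0))[0]; d=np.array(c)-o; L=np.linalg.norm(d); d/=L
    k=r*r/L; cc=np.array(c)-d*k; rr=np.sqrt(r*r-k*k)
    u=np.cross(d,[0,1,0.3]);u/=np.linalg.norm(u);v=np.cross(d,u)
    return np.array([proj(f,cc+rr*(u*np.cos(t)+v*np.sin(t))) for t in np.linspace(0,2*np.pi,60)])
def crop(f,curves,x,y,w,h,k):
    im=cv2.resize(f["color"][y:y+h,x:x+w],None,fx=k,fy=k,interpolation=cv2.INTER_CUBIC)
    for c,col in curves:
        cv2.polylines(im,[np.int32(np.round((c-[x,y]+.5)*k*16))],False,col,1,cv2.LINE_AA,4)
    return im
E
python3 - <<'E'
from ov import *
s=load("side0");t=load("top0")
for n,a,b in [("stopper",(287.2,116.4),(331.8,209.9)),("bulb",(285.2,144),(325,211.7)),("ring",(235.1,223.75),(216,175.2)),("pin",(261,278.4),(169.4,198.2))]:
    print(n,*tri(s,a,t,b))
# dial, plate direction
print(atz(t,(130,220),74))
# tray & plate corners in top (1.5x)
for p in [(335,219),(373,287),(202,378)]: print("plate",atz(t,(p[0]/1.5,p[1]/1.5),6))
for n,a,z in [("core",(236,240),70),("boxb",(329,351),20),("boxa",(517,235),20),("conical",(575,310),20)]: print(n,atz(t,(a[0]/1.5,a[1]/1.5),z))
E
```

```text
stopper [ 474.49052042 -149.5935535   127.25221123] 1.5604888261824
bulb [ 474.48458972 -148.96258828   45.29920543] 1.4710510234336782
ring [560.95357604  94.18119529  80.70332726] 2.1227197963285493
pin [509.9193203  197.31536347  80.19971995] 3.1137753164508886
[465.98943637 285.05067126  74.        ]
plate [639.59697263  81.43656034   6.        ]
plate [529.29929615  23.33015991   6.        ]
plate [393.42376238 292.53609175   6.        ]
core [598.59843758 225.63005125  70.        ]
boxb [430.5223954   93.36305524  20.        ]
boxa [ 604.7317115  -204.82731256   20.        ]
conical [ 484.75113706 -289.79054046   20.        ]
```

```bash
cat > show.py <<'E'
from ov import *
G=(0,255,0);R=(0,0,255);B=(255,0,0)
def show(name,s,t,ring,pin,fl,k=5):
    def cs(f): return [(circ(f,ring,40),G),(circ(f,ring,24),R),(circ(f,pin,10),R),(circ(f,(pin[0],pin[1],66),10),B)]
    def cf(f): return [(sph(f,fl,32),R),(circ(f,(fl[0],fl[1],fl[2]+89),13),G),(circ(f,(fl[0],fl[1],fl[2]+69),14),B),(circ(f,(fl[0],fl[1],24),37),G)]
    a=crop(s,cs(s),200,195,80,110,k);b=crop(t,cs(t),155,150,80,110,k)
    cv2.imwrite("pics/%s_sh.png"%name,np.hstack([a,b]))
    a=crop(s,cf(s),255,100,60,80,k);b=crop(t,cf(t),295,170,60,80,k)
    cv2.imwrite("pics/%s_fl.png"%name,np.hstack([a,b]))
E
python3 - <<'E'
from show import *
show("o1",load("side0"),load("top0"),(561,94.2,88.5),(510,197.3,95),(474.5,-149.2,47))
E
```

```text
(no output)
```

View pics/o1_sh.png

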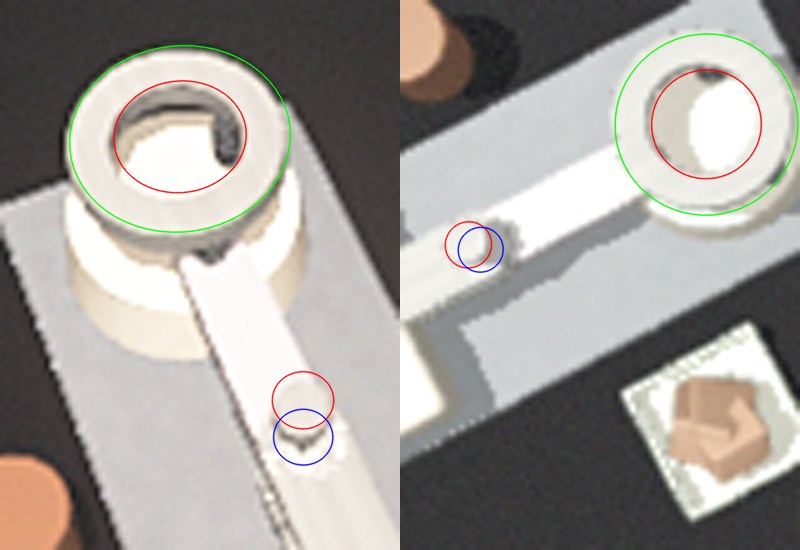

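View pics/o1_fl.png

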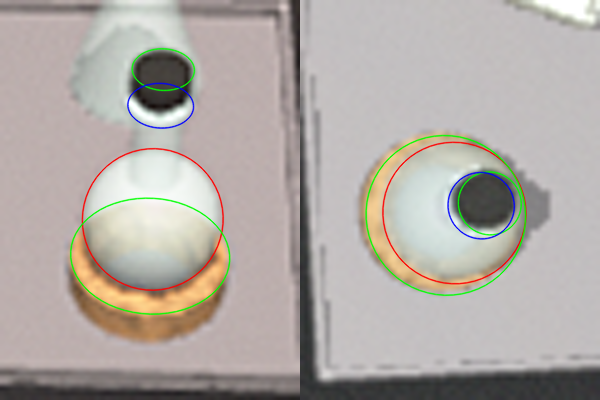

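```bash
python3 - <<'E'
from show import *
s=load("side0");t=load("top0")
for f in(s,t):
    f["color"]=cv2.convertScaleAbs(np.clip(f["color"].astype(int)-130,0,125),alpha=2)
def cs(f):
    p=(511,199.5); return [(circ(f,(*p,95),10),R),(circ(f,(*p,87),10),(0,200,255)),(circ(f,(562,96.5,88.5),24),R),(circ(f,(562,96.5,88.5),40),G)]
a=crop(s,cs(s),210,200,65,95,6);b=crop(t,cs(t),155,150,68,95,6)
cv2.imwrite("pics/pin.png",np.hstack([a,b]))
E
```

```text
(no output)
```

View pics/pin.png

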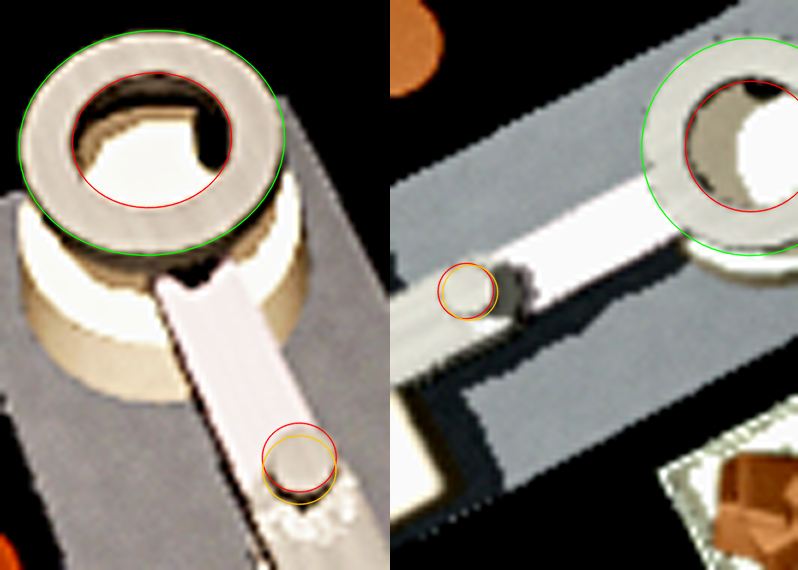

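The crop confirms that the clear flask in the cork ring is the target. In the enlarged crops the ring overlay lies on the ring edges at (562,96.5), and the pin head is at about (511,200). The 115 mm between them agrees with the text. Next I shut the gripper and move over the pin.

{"fn": "play_rows", "kwargs": {"increments": [0, 0.418, 0.885, 0, 0, 0, 0.865, 0, 0.836, 1.77, 0, 0, 0, 1.73, 0, 1.254, 2.655, 0, 0, 0, 2.6, 0, 1.67, 3.54, 0, 0, 0, 3.46, 0, 2.09, 4.43, 0, 0, 0, 4.33, 0, 2.51, 5.31, 0, 0, 0, 5.19, 0, 2.93, 6.2, 0, 0, 0, 6.06, 0, 3.34, 7.08, 0, 0, 0, 6.92, 0, 3.76, 7.97, 0, 0, 0, 7.79, 0, 4.18, 8.85, 0, 0, 0, 8.65, 0, 4.6, 9.74, 0, 0, 0, 9.52, 0, 5.02, 10.62, 0, 0, 0, 10.38, 0, 5.432, 11.51, -0.6, 0, 0, 11.25, 0, 5.432, 11.51, -1.475, 0, 0, 11.25, 0, 5.432, 11.51, -1.475, 0, 0, 11.25, 0, 5.432, 11.51, -1.475, 0, 0, 11.25]}}

```text
time: 2.1
eef_pos: [511.2, 199.7, 151.1]
ee_rot: [[-0.001, 0.936, 0.353], [-0.001, 0.353, -0.936], [-1.0, -0.001, 0.0]]
force: [0.4, 0.6, 0.8]
opening: 0.2
```

```bash
python3 - <<'E'
from show import *
s=grab_frame("side");t=grab_frame("top");dump("s1",s);dump("t1",t)
o=observe();print(o["time"],o["joints"],o["eef_pos"],o["force"],o["opening"],o["ee_rot"])
p=o["eef_pos"]; tip=p-[0,0,8]
def cs(f): return [(circ(f,(511,200,94),10),R),(circ(f,tip,2),G)]
a=crop(s,cs(s),200,195,80,110,5);b=crop(t,cs(t),135,150,80,110,5)
cv2.imwrite("pics/a1.png",np.hstack([a,b]))
E
```

```text
2.2 [ 3.71849947e-01  3.51169034e-01 -2.40628314e-01  9.76728964e-01
 -4.33055884e-05  1.58293163e+00] [512.52954587 199.86838416 152.52121016] [0.09411566 0.15914717 0.23360622] 0.16371485896610283 [[ 2.13060739e-03  9.35994906e-01  3.52007097e-01]
 [ 7.84439504e-04  3.52006223e-01 -9.35997331e-01]
 [-9.99997423e-01  2.27037111e-03  1.57556826e-05]]
```

View pics/a1.png

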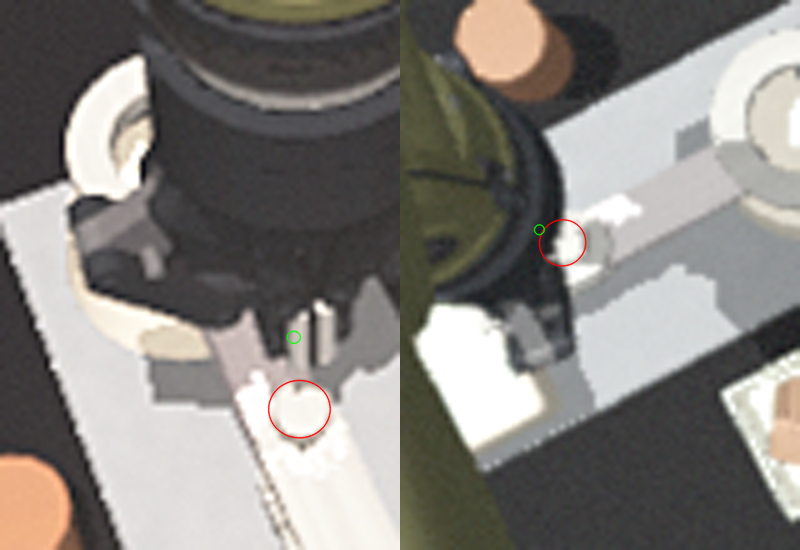

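The picture shows the jaw's near edge at (312,330) and the pin head at (300,405) in the side view. The offset matches the half-width of the pad, so the jaws are over the head. I push down gently.

{"fn": "play_rows", "kwargs": {"increments": [0, 0, 0, -0.25, 0, 0, 0, 0, 0, 0, -0.5, 0, 0, 0, 0, 0, 0, -0.7, 0, 0, 0, 0, 0, 0, -0.76, 0, 0, 0, 0, 0, 0, -0.82, 0, 0, 0, 0, 0, 0, -0.88, 0, 0, 0, 0, 0, 0, -0.94, 0, 0, 0, 0, 0, 0, -1.0, 0, 0, 0, 0, 0, 0, -1.05, 0, 0, 0, 0, 0, 0, -1.09, 0, 0, 0, 0, 0, 0, -1.12, 0, 0, 0, 0, 0, 0, -1.12, 0, 0, 0]}}

```text
time: 3.7
eef_pos: [512.8, 200.0, 85.1]
ee_rot: [[0.003, 0.936, 0.352], [0.001, 0.352, -0.936], [-1.0, 0.003, -0.0]]
force: [-0.1, -0.4, 2.3]
opening: 0.7
```

{"fn": "play_rows", "kwargs": {"increments": [0, 0, 0, -0.03, 0, 0, 0, 0, 0, 0, -0.06, 0, 0, 0, 0, 0, 0, -0.08, 0, 0, 0, 0, 0, 0, -0.08, 0, 0, 0]}}

```text
time: 4.2
eef_pos: [512.9, 200.0, 81.9]
ee_rot: [[0.003, 0.936, 0.352], [0.001, 0.352, -0.936], [-1.0, 0.004, -0.0]]
force: [-3.9, -0.5, 15.8]
opening: -0.6
```

{"fn": "play_rows", "kwargs": {"increments": [0, 0, 0, -0.03, 0, 0, 0, 0, 0, 0, -0.03, 0, 0, 0]}}

```text
time: 4.45
eef_pos: [512.9, 200.0, 81.9]
ee_rot: [[0.004, 0.936, 0.352], [0.002, 0.352, -0.936], [-1.0, 0.005, -0.0]]
force: [-4.3, -1.8, 16.7]
opening: -0.1
```

The pin stops hard at tip height 74 mm with 16 N, so it is home. I lift and go to the flask, opening on the way.

{"fn": "play_rows", "kwargs": {"increments": [0, 0, 0, 0.8, 0, 0, 0, 0, 0, 0, 1.6, 0, 0, 0, 0, 0, 0, 2.3, 0, 0, 0, 1, -0.1, -0.83, 2.3, 0, 0, -0.7, 1, -0.2, -1.66, 2.3, 0, 0, -1.4, 1, -0.3, -2.5, 2.3, 0, 0, -2.1, 1, -0.4, -3.3, 2.3, 0, 0, -2.8, 1, -0.5, -4.1, 2.3, 0, 0, -3.5, 1, -0.6, -4.95, 2.3, 0, 0, -4.2, 1, -0.64, -5.79, 2.3, 0, 0, -4.75, 1, -0.64, -5.79, 2.1, 0, 0, -4.75, 1, -0.64, -5.79, 2.0, 0, 0, -4.75, 1, -0.64, -5.79, 2.0, 0, 0, -4.75]}}

```text
time: 6.08
eef_pos: [473.7, -145.9, 200.8]
ee_rot: [[0.002, 0.955, -0.297], [-0.0, -0.297, -0.955], [-1.0, 0.002, -0.0]]
force: [0.2, -0.4, -0.0]
opening: 85.5
```

```bash
python3 - <<'E'
from show import *
s=grab_frame("side");t=grab_frame("top");dump("s2",s);dump("t2",t)
o=observe();print(o["time"],o["joints"],o["eef_pos"],o["force"],o["opening"])
p=o["eef_pos"]
fl=(474.5,-147.5,47.2); tip=p-[0,0,-5]
y=o["ee_rot"][:,1]
def cf(f): return [(sph(f,fl,32),R),(circ(f,(fl[0],fl[1],fl[2]+89),13),G),(circ(f,(fl[0],fl[1],24),37),G)]
a=crop(s,cf(s),240,60,80,120,5);b=crop(t,cf(t),285,160,80,120,5)
cv2.imwrite("pics/a2.png",np.hstack([a,b]))
S=crop(s,[(circ(s,(509.,199.5,74),10),R)],200,195,80,110,5);Tt=crop(t,[(circ(t,(511,199.5,74),10),R)],135,150,80,110,5)
cv2.imwrite("pics/a2p.png",np.hstack([S,Tt]))
E
```

```text
6.175 [-2.98907888e-01  2.28329085e-01 -2.82052588e-01  1.05619351e+00
  2.12018874e-04  1.57316992e+00] [ 474.49443049 -146.14142421  201.75637562] [-1.06724511  0.76123699 -0.4447411 ] 85.34652361363179
```

View pics/a2.png

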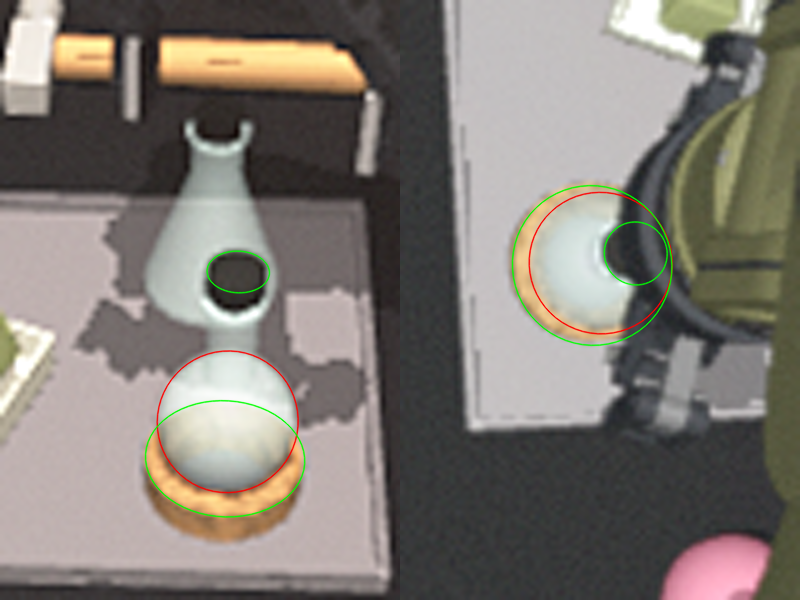

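View pics/a2p.png

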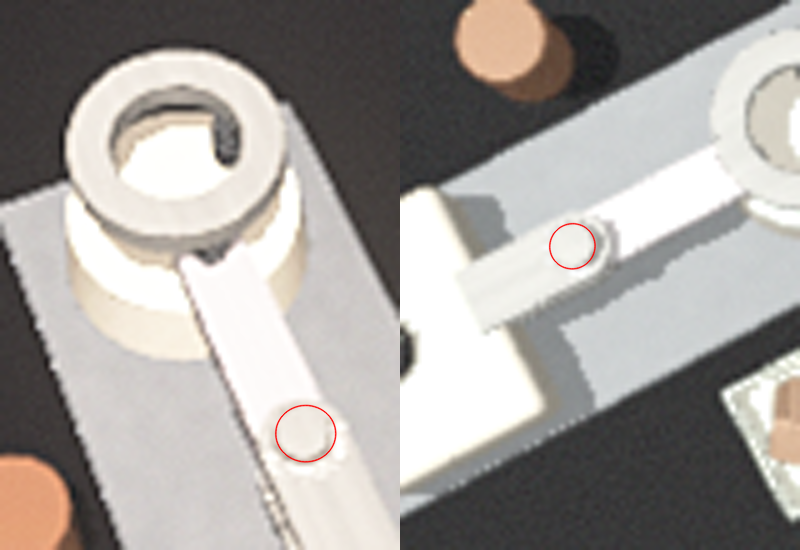

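The pin overlay at z=74 sits on the head in both views, so it is home. The flask overlay at (474.5,-147.5) fits too. I descend and grip.

{"fn": "play_rows", "kwargs": {"increments": [1, 0, -0.02, -0.5, 0, 0, 0, 1, 0, -0.02, -1.0, 0, 0, 0, 1, 0, -0.02, -1.5, 0, 0, 0, 1, 0, -0.02, -1.83, 0, 0, 0, 1, 0, -0.02, -1.83, 0, 0, 0, 1, 0, -0.02, -1.83, 0, 0, 0]}}

```text
time: 6.92
eef_pos: [475.4, -147.1, 92.9]
ee_rot: [[0.006, 0.955, -0.296], [-0.001, -0.296, -0.955], [-1.0, 0.006, -0.0]]
force: [0.5, -0.6, 0.6]
opening: 85.3
```

```bash
python3 - <<'E'
from show import *
s=grab_frame("side");t=grab_frame("top")
o=observe();print(o["time"],o["eef_pos"],o["force"],o["opening"])
a=crop(s,[],240,60,80,120,5);b=crop(t,[],285,160,80,120,5)
cv2.imwrite("pics/a3.png",np.hstack([a,b]))
E
```

```text
7.025 [ 475.64771629 -147.40801353   93.19586094] [-0.15551785  0.42448858  0.54453596] 85.46343581655366
```

View pics/a3.png

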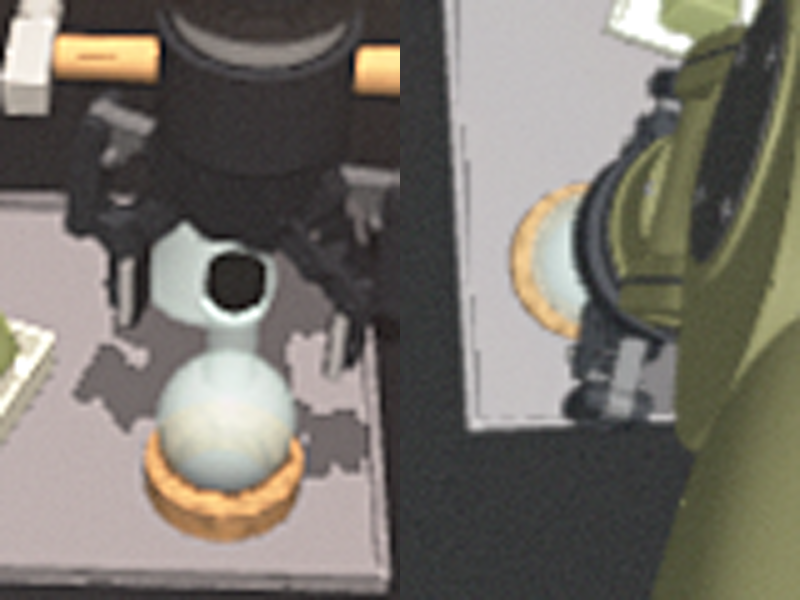

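The stopper at (237,280) and neck sit midway between the fingertips at (125,300) and (340,350). I close the jaws.

{"fn": "play_rows", "kwargs": {"increments": [0.5, 0, 0, 0, 0, 0, 0, 0.3, 0, 0, 0, 0, 0, 0, 0.2, 0, 0, 0, 0, 0, 0, 0.1, 0, 0, 0, 0, 0, 0, 0.1, 0, 0, 0, 0, 0, 0, 0.1, 0, 0, 0, 0, 0, 0], "grip_force": 50}}

```text
time: 7.78
eef_pos: [475.9, -147.6, 93.5]
ee_rot: [[0.007, 0.955, -0.296], [-0.002, -0.296, -0.955], [-1.0, 0.007, -0.0]]
force: [-0.3, -0.4, 2.6]
opening: 25.5
```

{"fn": "play_rows", "kwargs": {"increments": [0, 0, 0, 0, 0, 0, 0, 0, 0, 0, 0, 0, 0, 0, 0, 0, 0, 0, 0, 0, 0]}}

```text
time: 8.15
eef_pos: [475.9, -147.5, 93.5]
ee_rot: [[0.007, 0.955, -0.296], [-0.002, -0.296, -0.955], [-1.0, 0.007, -0.0]]
force: [0.7, 0.3, 3.0]
opening: 24.9
```

```bash
python3 - <<'E'
from show import *
s=grab_frame("side");t=grab_frame("top")
o=observe();print(o["time"],o["eef_pos"],o["force"],o["opening"])
cv2.imwrite("pics/a4.png",crop(s,[],240,90,90,90,6))
E
```

```text
8.25 [ 475.89304445 -147.53855506   93.43803316] [-0.00455414  0.51007875  2.82969273] 25.348089488058868
```

View pics/a4.png

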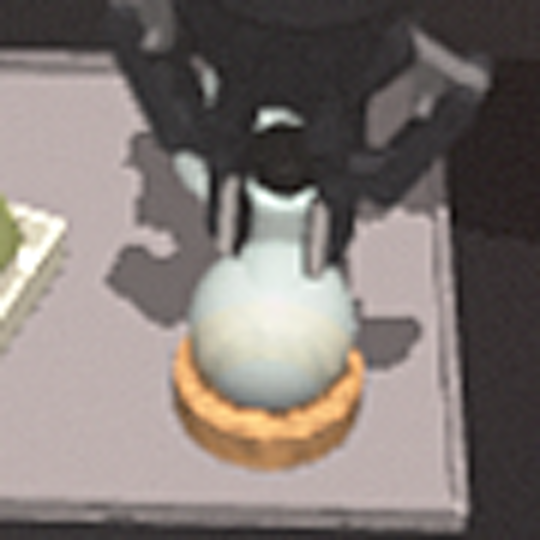

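The jaws stopped at 25 mm, while the neck is 22 mm. The pads may be catching the lip, so I reopen slightly, go 4 mm lower and grip again.

{"fn": "play_rows", "kwargs": {"increments": [0.5, 0, 0, 0, 0, 0, 0, 0.5, 0, 0, 0, 0, 0, 0, 0.5, 0, 0, -0.06, 0, 0, 0, 0.5, 0, 0, -0.07, 0, 0, 0, 0.5, 0, 0, -0.07, 0, 0, 0, 0.3, 0, 0, -0.07, 0, 0, 0, 0, 0, 0, -0.07, 0, 0, 0, 0, 0, 0, -0.07, 0, 0, 0, 0, 0, 0, -0.07, 0, 0, 0, 0, 0, 0, -0.07, 0, 0, 0]}}

```text
time: 9.5
eef_pos: [476.1, -147.6, 89.4]
ee_rot: [[0.007, 0.955, -0.296], [-0.002, -0.296, -0.955], [-1.0, 0.008, -0.0]]
force: [0.1, -0.4, 2.4]
opening: 24.7
```

The reading is the same lower down, so it is just an offset on the 22 mm neck. I lift.

{"fn": "play_rows", "kwargs": {"increments": [0, 0, 0, 0.1, 0, 0, 0, 0, 0, 0, 0.4, 0, 0, 0, 0, 0, 0, 0.8, 0, 0, 0, 0, 0, 0, 1.3, 0, 0, 0, 0, 0, 0, 1.8, 0, 0, 0, 0, 0, 0, 2.1, 0, 0, 0, 0, 0, 0, 2.1, 0, 0, 0, 0, 0, 0, 2.1, 0, 0, 0]}}

```text
time: 10.5
eef_pos: [475.3, -147.4, 214.5]
ee_rot: [[0.006, 0.955, -0.296], [-0.002, -0.296, -0.955], [-1.0, 0.006, -0.0]]
force: [-0.8, -0.1, -3.3]
opening: 24.8
```

```bash
python3 - <<'E'
from show import *
s=grab_frame("side");t=grab_frame("top");dump("s5",s);dump("t5",t)
o=observe();print(o["time"],o["eef_pos"],o["force"],o["opening"],o["ee_rot"][:,0],o["joints"])
p=o["eef_pos"]; b=p+[0,0,11-54]; b2=p+[0,0,11-54-(89.4+11-101.2)]
def c(f): return [(sph(f,b,32),R)]
cv2.imwrite("pics/a5.png",np.hstack([crop(s,c(s),230,30,100,120,4),crop(t,c(t),290,150,90,120,4)]))
E
```

```text
10.6 [ 475.12351698 -147.29374789  214.14839411] [-0.10069318 -0.16361963 -1.6800472 ] 24.559392804467944 [ 0.00491549 -0.00133643 -0.99998703] [-3.00728941e-01  2.21958831e-01 -2.56975377e-01  1.08677133e+00
  1.79595903e-04  1.57082910e+00]
```

View pics/a5.png

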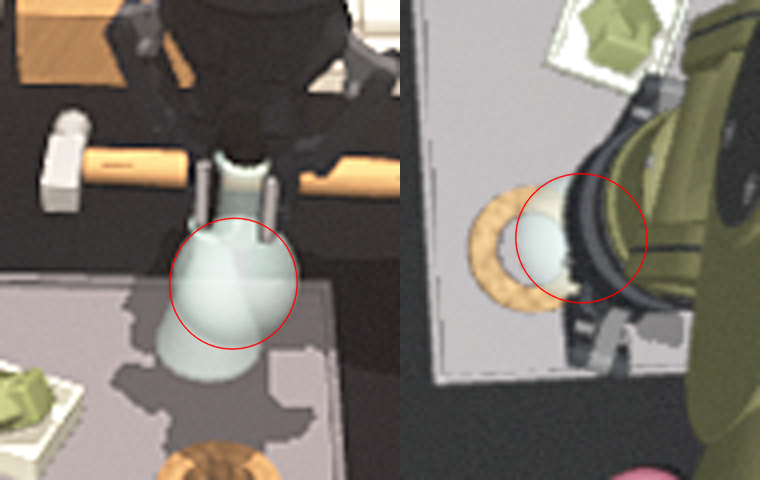

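The flask hangs upright, and the overlay of its expected bulb fits at (233,284) in the side view. I carry it over the ring.

{"fn": "play_rows", "kwargs": {"increments": [0, 0.1, 0.3, 0.1, 0, 0, 0, 0, 0.3, 0.9, 0.1, 0, 0, 0, 0, 0.5, 1.5, 0.1, 0, 0, 0, 0, 0.72, 2.1, 0.1, 0, 0, 0, 0, 0.95, 2.7, 0.1, 0, 0, 0, 0, 1.15, 3.3, 0.1, 0, 0, 0, 0, 1.35, 3.8, 0.1, 0, 0, 0, 0, 1.44, 4.05, 0, 0, 0, 0, 0, 1.44, 4.06, -0.3, 0, 0, 0, 0, 1.44, 4.06, -0.55, 0, 0, 0, 0, 1.44, 4.06, -0.55, 0, 0, 0, 0, 1.44, 4.06, -0.55, 0, 0, 0]}}

```text
time: 12.1
eef_pos: [561.5, 95.8, 181.3]
ee_rot: [[0.005, 0.955, -0.297], [-0.001, -0.297, -0.955], [-1.0, 0.005, -0.0]]
force: [-0.2, 0.2, -1.6]
opening: 24.9
```

```bash
cat > chk.py <<'E'
from show import *
import sys
n=sys.argv[1]; 
s=grab_frame("side");t=grab_frame("top");dump("s"+n,s);dump("t"+n,t)
o=observe();print(o["time"],o["eef_pos"],o["force"],o["opening"],o["ee_rot"][:,0])
b=o["eef_pos"]+[0,0,-43]
dz=float(sys.argv[2]) if len(sys.argv)>2 else 0
def c(f): return [(sph(f,b,32),R),(circ(f,(562,96.5,88.5-dz),40),G)]
cv2.imwrite("pics/a%s.png"%n,np.hstack([crop(s,c(s),195,150,90,120,4),crop(t,c(t),150,130,100,120,4)]))
E
python3 chk.py 6
```

```text
12.2 [561.99454283  96.04485592 181.87124884] [ 0.51650867  0.86267914 -1.91155529] 25.009964208958255 [ 0.00618196 -0.00112359 -0.99998026]
```

View pics/a6.png

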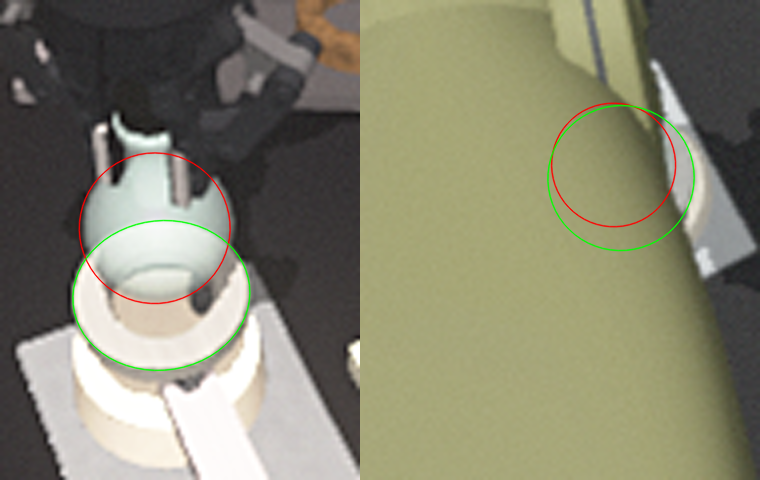

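The side view shows the bulb centred about (160,225), some 1.5 mm to -x of the ring axis. I correct that by +1.5 mm and lower until it touches.

{"fn": "play_rows", "kwargs": {"increments": [0, 0.025, 0.01, -0.2, 0, 0, 0, 0, 0.025, 0.01, -0.35, 0, 0, 0, 0, 0.025, 0.01, -0.43, 0, 0, 0, 0, 0.025, 0.01, -0.45, 0, 0, 0, 0, 0.025, 0.01, -0.45, 0, 0, 0]}}

```text
time: 12.82
eef_pos: [563.6, 96.7, 154.8]
ee_rot: [[0.006, 0.955, -0.297], [-0.001, -0.297, -0.955], [-1.0, 0.006, -0.001]]
force: [-0.5, -0.4, -1.6]
opening: 24.8
```

```bash
python3 chk.py 7
```

```text
12.925 [563.75305091  96.69823132 155.15184617] [-0.48144207  0.05413674 -0.96611963] 24.807674893586153 [ 0.00680927 -0.00104255 -0.99997627]
```

View pics/a7.png

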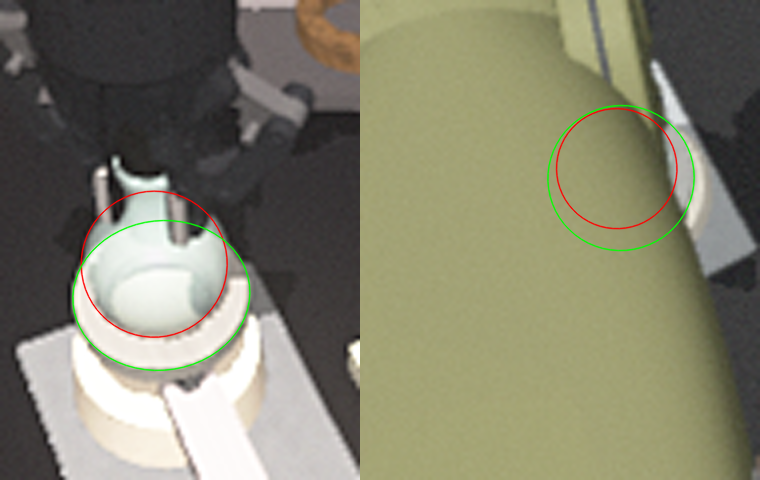

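{"fn": "play_rows", "kwargs": {"increments": [0, 0, 0, -0.03, 0, 0, 0, 0, 0, 0, -0.05, 0, 0, 0, 0, 0, 0, -0.05, 0, 0, 0]}}

```text
time: 13.3
eef_pos: [563.7, 96.7, 152.2]
ee_rot: [[0.007, 0.955, -0.297], [-0.001, -0.297, -0.955], [-1.0, 0.007, -0.001]]
force: [-0.5, -0.9, -1.2]
opening: 25.2
```

```bash
python3 chk.py 8
```

```text
13.4 [563.73855292  96.67368151 152.23987273] [ 5.52801853e-04 -2.55935429e-01 -1.48951591e+00] 24.643101888145225 [ 6.84917456e-03 -9.94541107e-04 -9.99976050e-01]
```

{"fn": "play_rows", "kwargs": {"increments": [0, 0, 0, -0.02, 0, 0, 0, 0, 0, 0, -0.04, 0, 0, 0, 0, 0, 0, -0.04, 0, 0, 0]}}

```text
time: 13.78
eef_pos: [563.9, 96.7, 150.2]
ee_rot: [[0.007, 0.955, -0.297], [-0.001, -0.297, -0.955], [-1.0, 0.007, -0.001]]
force: [-0.9, 0.0, 3.6]
opening: 24.9
```

Contact is nearly centred, with 5 N vertical and only about 1 N sideways. I press further in steps.

{"fn": "play_rows", "kwargs": {"increments": [0, 0, 0, -0.03, 0, 0, 0, 0, 0, 0, -0.06, 0, 0, 0, 0, 0, 0, -0.09, 0, 0, 0, 0, 0, 0, -0.1, 0, 0, 0, 0, 0, 0, -0.1, 0, 0, 0]}}

```text
time: 14.4
eef_pos: [564.0, 96.8, 144.6]
ee_rot: [[0.008, 0.955, -0.297], [-0.001, -0.297, -0.955], [-1.0, 0.008, -0.002]]
force: [-2.2, -0.1, 6.6]
opening: 24.8
```

```bash
python3 chk.py 9 6
```

```text
14.5 [564.00002094  96.80630635 144.67997335] [-3.37896429  0.19684912  7.44652712] 25.155522440832367 [ 8.01104515e-03 -6.88853604e-04 -9.99967674e-01]
```

View pics/a9.png

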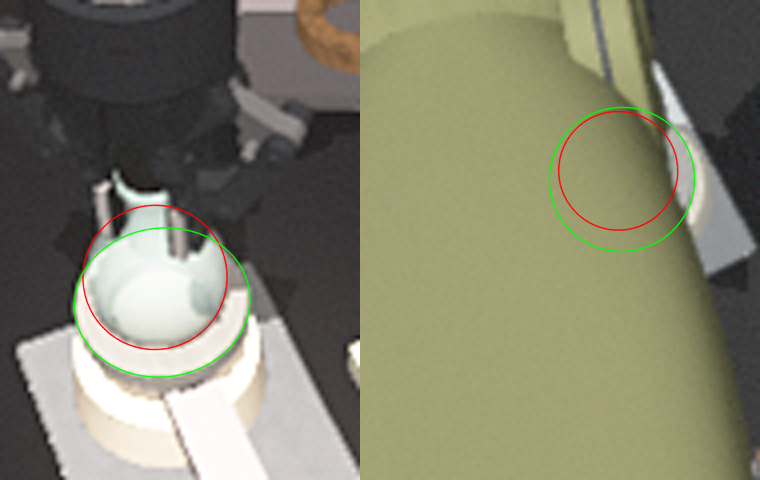

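{"fn": "play_rows", "kwargs": {"increments": [0, -0.015, 0, -0.03, 0, 0, 0, 0, -0.015, 0, -0.06, 0, 0, 0, 0, -0.015, 0, -0.09, 0, 0, 0, 0, -0.015, 0, -0.12, 0, 0, 0, 0, -0.015, 0, -0.14, 0, 0, 0, 0, -0.015, 0, -0.14, 0, 0, 0]}}

```text
time: 15.25
eef_pos: [563.9, 96.9, 137.7]
ee_rot: [[0.01, 0.955, -0.297], [-0.0, -0.297, -0.955], [-1.0, 0.01, -0.003]]
force: [-2.5, -0.4, 11.4]
opening: 25.0
```

```bash
python3 chk.py 10 15
```

```text
15.35 [563.91959695  96.90894378 137.77959659] [-2.26858334 -0.35219821 11.84162122] 24.87313660534279 [ 1.04776897e-02 -3.66513039e-04 -9.99945040e-01]
```

View pics/a10.png

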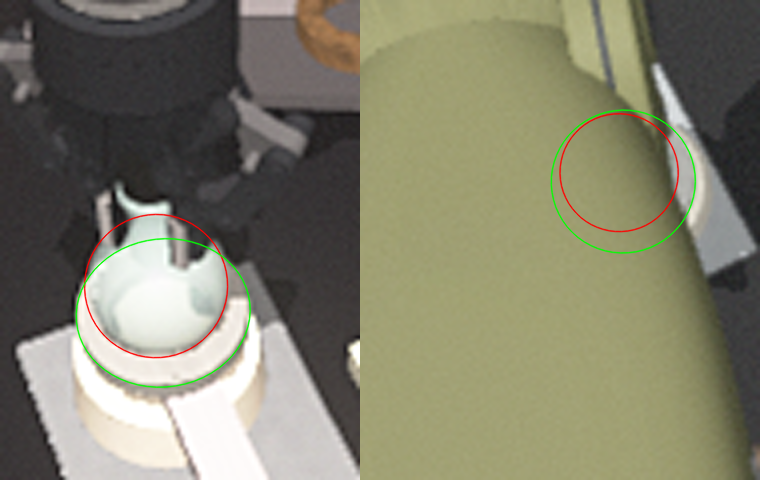

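{"fn": "play_rows", "kwargs": {"increments": [0, -0.02, 0, -0.03, 0, 0, 0, 0, -0.02, 0, -0.06, 0, 0, 0, 0, -0.02, 0, -0.08, 0, 0, 0, 0, -0.02, 0, -0.08, 0, 0, 0]}}

```text
time: 15.85
eef_pos: [563.8, 97.0, 134.8]
ee_rot: [[0.014, 0.955, -0.297], [-0.0, -0.297, -0.955], [-1.0, 0.013, -0.004]]
force: [-3.2, -0.8, 12.6]
opening: 24.7
```

```bash
python3 chk.py 11 17
```

```text
15.95 [563.78004999  97.00479569 134.84652566] [-2.071766   -0.85805991 12.86611694] 25.133826761096508 [ 1.36249125e-02 -3.08893774e-05 -9.99907176e-01]
```

View pics/a11.png

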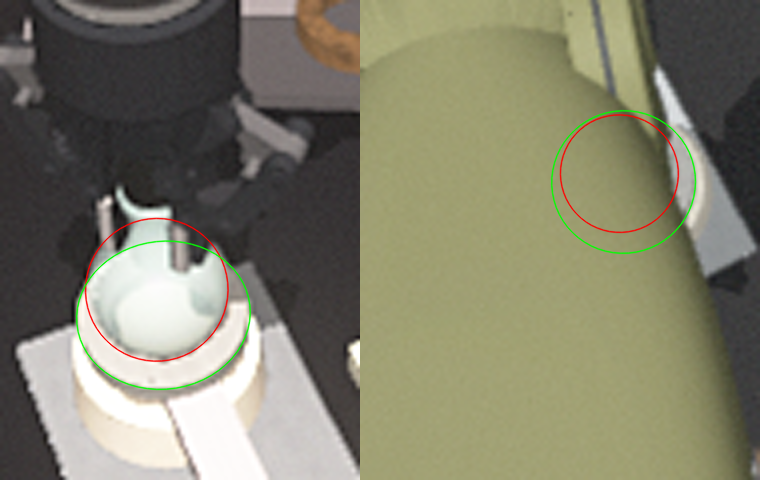

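{"fn": "play_rows", "kwargs": {"increments": [0, -0.01, 0, -0.03, 0, 0, 0, 0, -0.01, 0, -0.03, 0, 0, 0, 0, -0.01, 0, -0.03, 0, 0, 0, 0, -0.01, 0, -0.03, 0, 0, 0]}}

```text
time: 16.45
eef_pos: [564.0, 97.1, 134.9]
ee_rot: [[0.016, 0.955, -0.297], [0.0, -0.297, -0.955], [-1.0, 0.016, -0.005]]
force: [-4.4, -0.4, 13.5]
opening: 24.7
```

```bash
python3 - <<'E'
from show import *
s=grab_frame("side")
o=observe();print(o["time"],o["eef_pos"],o["force"],o["opening"])
c=[(circ(s,(562,96.5,88.5-z),40),col) for z,col in((17,G),(12,B))]+[(sph(s,(562,96.5,92.5),32),R),(circ(s,(511,199.5,74),10),R)]
im=crop(s,c,195,175,90,120,5); raw=crop(s,[],195,175,70,120,5)
cv2.imwrite("pics/a12.png",np.hstack([im,raw]))
save("full12.png",s["color"])
E
```

```text
16.5 [564.04350925  97.10046702 134.88748696] [-3.49467125 -1.08462356 13.46147535] 24.924228937103813
```

View pics/a12.png

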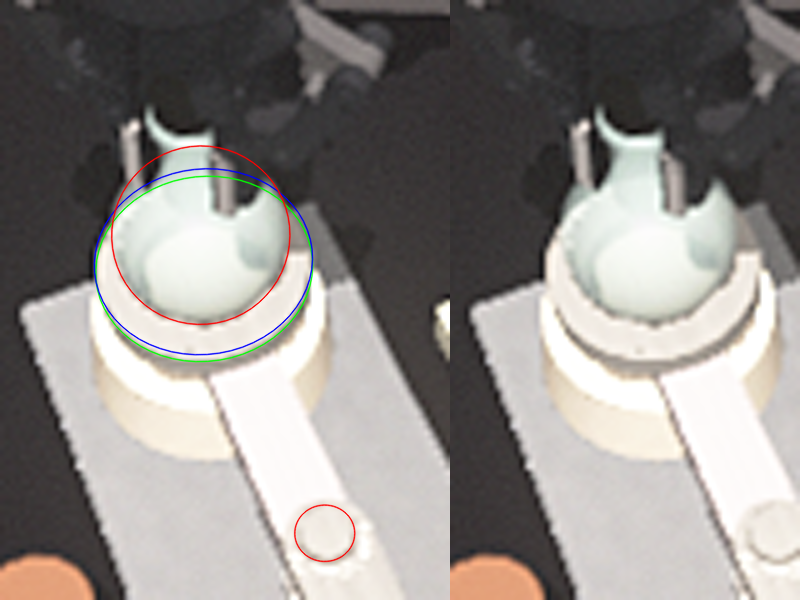

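View pics/full12.png

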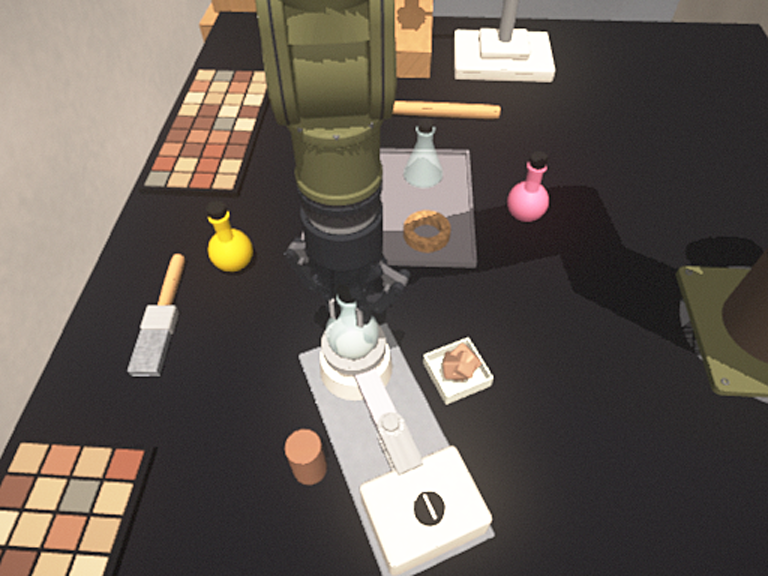

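The ring and bulb overlays are concentric in the side view (bulb 113–290, ring 95–312). The force puts the ring 16–17 mm down. I make a last small press, taking out the slight tool lean.

{"fn": "play_rows", "kwargs": {"increments": [0, -0.015, 0, -0.03, 0, 0.06, 0, 0, -0.015, 0, -0.05, 0, 0.1, 0, 0, -0.015, 0, -0.05, 0, 0.1, 0, 0, -0.015, 0, -0.05, 0, 0.1, 0, 0, -0.015, 0, -0.05, 0, 0.1, 0]}}

```text
time: 17.12
eef_pos: [564.4, 97.1, 134.0]
ee_rot: [[0.006, 0.955, -0.297], [0.001, -0.297, -0.955], [-1.0, 0.006, -0.002]]
force: [-3.5, -0.3, 13.4]
opening: 25.2
```

```bash
python3 - <<'E'
from show import *
s=grab_frame("side");dump("s13",s)
o=observe();print(o["time"],o["eef_pos"],o["force"],o["opening"],o["ee_rot"][:,0],np.abs(o["dq"]).max())
a=load("side0")
cv2.imwrite("pics/a13.png",np.hstack([crop(s,[],205,205,62,75,6),crop(a,[],205,205,62,75,6)]))
E
```

```text
17.175 [564.39434091  97.13826621 133.97426753] [-2.16915977 -0.36769864 12.71075083] 24.75156928404437 [ 6.07311237e-03  6.19139520e-04 -9.99981367e-01] 0.002510286001790926
```

View pics/a13.png

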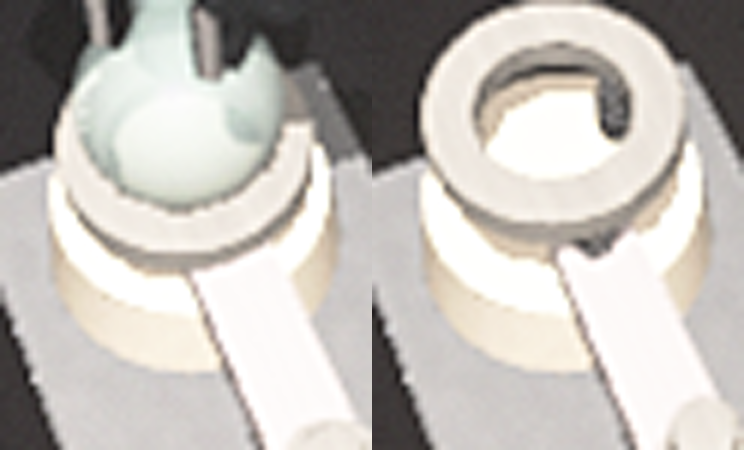

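```bash
python3 - <<'E'
from h import *
f=load("s13"); 
for z in (0,12,14,16,18): print(z, proj(f,(562-17,96.5+36,88.5-z))-proj(f,(562-17,96.5+36,88.5)))
g=load("side0")["color"][195:300,205:267]; h=f["color"][195:300,205:267]
# template-match ring's front-left rim patch between pictures
G=cv2.cvtColor(load("side0")["color"],cv2.COLOR_BGR2GRAY);H=cv2.cvtColor(f["color"],cv2.COLOR_BGR2GRAY)
t=G[230:248,218:245]; r=cv2.matchTemplate(H[225:262,212:251],t,cv2.TM_CCOEFF_NORMED); print(cv2.minMaxLoc(r))
E
```

```text
0 [0. 0.]
12 [0.26997743 3.39088156]
14 [0.31422368 3.94660868]
16 [0.35825971 4.49969557]
18 [0.40208703 5.050161  ]
(-0.40544554591178894, 0.44659045338630676, (6, 14), (5, 8))
```

```bash
python3 - <<'E'
from h import *
print(hand_in()); o=observe(); print(o["time"],o["eef_pos"],o["force"])
E
```

```text
the job is handed in; nothing more can be done
None
the job is handed in; nothing more can be done
```

I pushed the hinge pin home, moved the clear round flask from its cork ring into the sprung ring and pressed it down. I handed the job in at about 17 s with the flask still gripped by the neck and held down. The hand-in reports no verdict.

**Pin:** it reached a hard stop at about 74 mm with 16 N. The overlay at 74 mm then matched the head in both views.

**Ring travel:** three estimates agree only roughly:
- The spring force (about 13 N read, plus 1.6 N for the flask's weight) puts the ring 16–17 mm down.
- The tool travelled about 17 mm after contact.
- The shift of the ring's edge in the side picture suggests 17–18 mm.

A template match meant to measure that shift was too poor to use (score 0.45).

**Flask:** the tool holding it leans less than 1°. It looks centred to about 1–2 mm in the side view, but the arm hid it from the top camera. About 2–3 N of side force along x remained at the end.

**Jaws:** they read about 25 mm on the 22 mm neck even after I gripped again lower, so I took it as a reading offset.

**Bystanders:** the conical flask, the box by the shaker and the core show no visible movement in the full side picture taken just before the final press. The arm hid the box on the tray, which I last saw, undisturbed, when I lifted the flask.

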